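Layer a pencil-stand base in the sinking-plate stacking box

ROBOT

A 6-joint arm with a two-finger parallel gripper is mounted at the origin on the work surface. World frame = base frame: x ahead of the robot, y to its left, z up, the work surface at z = 0. Lengths are in m, angles in rad, forces in N, time in s.
With the tool pointing down it reaches from about 0.35 to 0.975 m from the base axis. Payload 4.9 kg.
Tool frame: the origin (TCP) lies at the very end of the fingers, on their centre line; the grasp point (between the pads) lies 19 mm behind it; y points along the fingers, x is the direction in which the jaws open and shut, and the axes are right-handed (so a half turn about y gives the same grasp; the last joint's range is limited). The gripper opens to 85 mm and grips with 20 to 120 N. Pads are 22 mm wide; open, the fingers measure 114 mm over their backs; the gripper's body (76 mm by 85 mm) begins 54 mm behind the grasp point. The pads swing forward as they close: fully open they stand 13 mm farther back than shut.
Start: joints at [1.098, 0.053, 1.613, -0, 1.476, -0.119], TCP at [0.217, 0.586, 0.231] pointing down, gripper open.
Joint ranges: [-3.01, 3.01], [-1.01, 2.22], [0.06, 2.58], [-1.02, 4.17], [0.09, 2.62], [-3.14, 3.14]. Speed limits (rad/s): [2.57, 2.57, 3.14, 3.14, 3.14, 3.14].

INTERFACE

Orientations are given as a rotation vector (axis times angle).
In Python, from station import * gives the robot as it stands.
- The arm moves only by the tool move_arm, never from a script. Its argument "commands" is one flat list of numbers, 4 for each row, row after row: the shift along the world's x, y, z in mm, then the turn about the world's z in degrees. A call has 1 to 5 rows; each row shifts and turns the pose as measured when the row begins; what a row does not reach is not made up. A row lasts 1/12 s, in which the tool goes at most 41.7 mm and 7.16 degrees, less where a joint would pass 70% of its speed; a pose out of reach is approached as far as the arm can. A call with a gripper value outside its range is refused whole. "gripper" is the opening, from 0 (shut) to 1 (fully open), set as the call begins (left out, the last holds). The fingers move at their own pace and stop on an object; "squeeze" is the grip in N (left out, the last holds). Time passes only in rows, so rows that do not move let the fingers close. It gives the time, the measured TCP pose, the force and the opening at its end, in the units of the state.
- read_state(): the state, without advancing time (a new reading comes with each control period).
- capture(name): name is "side" or "top" or "wrist"; returns the picture (420x560x3 uint8, red, green, blue); there is no depth.
- camera_model(name): a dict with "vertical_fov" (degrees; the focal length in pixels is half the picture's height over the tangent of half this angle, whatever the lens; pixels are square), "cx", "cy" (the principal point, pixels), "extrinsics" (4x4, takes a point from world to camera coordinates). Camera axes: x right, y down, z forward; pixel columns grow to the right and rows downward; lengths in m; the calibration is good to about 2 mm. A picture is of the moment at which its call begins: read the wrist's pose just before it. camera_model takes no time and is no camera call; for the wrist camera it gives the pose at the moment of the call.
- sign_off(): hands the job in, once; it reports no verdict.
The state is a dict: "time_s": time; "joint_pos": joint angles; "joint_velocities": joint speeds; "joint_torque": joint torques, N m; "eef_pos": TCP position; "tcp_rot": TCP orientation; "ft_force": force on the tool from outside, world axes, zero at the start; "ft_torque": the same for the moment, N m; "grip_width": finger opening in m.
Only numpy, scipy, OpenCV 4.12 (cv2) and the standard library are available. Lean on these libraries where they do the work, as an engineer would, in place of code of your own. Each camera call takes 0.05 s, during which the arm holds its last target. There are 200 camera calls.

TASK

Build the three-layer base of a pencil stand on the steel plate of the white stacking box: the cork disc goes on first, then the rose-gold disc, then the graphite-black disc, each centred on the plate, pressing the stack down with the plate as you go so that the next disc can slide over it. The plate must be pressed fully home to its stop before the black disc goes on and stay there. Press gently, without slamming or crushing the discs, and leave the barrel, cone tip, sleeves and bowl where they are.

Things in the scene. Friction and masses are not known exactly. Their poses are not given: they have to be found in the camera images.
- stack_box: white stacking box, fixed; origin on the table under the centre of its well (104 mm square). Its flat rimless deck is 45 mm above the table and cross-shaped: loading arms reach 165 mm from the centre along its -x (104 mm wide), +y and -y (132 mm wide); the +x side reaches 66 mm. One disc lies on each loading arm; which disc on which arm varies
- lift (a joint): sinking of the steel plate in the well, m: 0 flush with the deck, 0.026 at its bottom stop. It yields to a push of 4 to 8 N and a brake keeps it where it is left. One disc on it is flush with the deck at 0.012, two at 0.024; the next disc slides over the stack when the stack's top is flush with the deck or up to 5 mm below
- lift_top (a point): centre of the top face of the square steel plate (103 mm, marked with a blue ring of 90 mm), z up; it sinks with the plate. A disc more than 8 mm off centre would catch on the well's edge when pressed down
- disc_cork: cork round disc, 88 mm across (wider than the gripper opens), 12 mm thick, lying flat on one of the three arms of the deck; origin at the centre of its underside, z up
- disc_rose: rose-gold round disc, 88 mm across (wider than the gripper opens), 12 mm thick, lying flat on one of the three arms of the deck; origin at the centre of its underside, z up
- disc_black: graphite-black round disc, 88 mm across (wider than the gripper opens), 12 mm thick, lying flat on one of the three arms of the deck; origin at the centre of its underside, z up
- barrel: graphite-black pencil barrel lying flat, 110 mm long, 12 mm thick; origin under its middle
- cone_tip: rose-gold cone tip standing on its base, 16 mm wide, 28 mm high; origin under its centre
- sleeve_a: frosted grip sleeve standing upright, 17 mm wide, 35 mm high; origin under its centre
- sleeve_b: second frosted grip sleeve, the same
- bowl: white melamine bowl, 130 mm wide, 50 mm high; origin under its centre
Mind the look-alikes: they are no part of the job. Several things have the shape of the disc_black; the one meant has the colours described above.

How it is judged:
By the outcome, as a careful person would: the job done as asked, in the order asked, and still so for the second after the job is handed in, with the robot touching nothing.
It also fails if it takes over 72 s, if anything falls off the work surface, if the arm or the gripper's body presses on something with over 40 N, if the wrist force passes 120 N, or if a joint passes its speed limit or range.

## Working session

There is one attempt and no reset: what is moved stays moved. The work goes in short steps, Python scripts to look and compute and a tool call to move; the robot and the scene stay as the last step left them, time stands still between calls to the robot, and variables do not carry over. Pictures are saved under pics/ and viewed, about 8 in all and at most 12, crops included, and the job is handed in when it is done.

Besides the shell and the picture viewer there is one more tool, called after "Emit:" as name(argument=value, ...) on one line, values as JSON. move_arm: Moves the arm, as the interface text tells. Its arguments: {"type":"object","properties":{"commands":{"type":"array","items":{"type":"number"}},"gripper":{"type":"number"},"squeeze":{"type":"number"}},"required":["commands"]}

```bash
mkdir -p pics; ls
python3 - <<'E'
from station import *
import cv2,numpy as np
s=read_state();print(s)
a=capture("top");b=capture("side")
for n in("top","side"):
  c=camera_model(n);print(n,c)
cv2.imwrite("pics/top0.png",cv2.cvtColor(a,cv2.COLOR_RGB2BGR));cv2.imwrite("pics/side0.png",cv2.cvtColor(b,cv2.COLOR_RGB2BGR))
E
```

```text
pics
{'time_s': 0.0, 'joint_pos': array([ 1.09802169e+00,  5.33786191e-02,  1.61430933e+00,  3.15894901e-05,
        1.47599423e+00, -1.18999331e-01]), 'joint_velocities': array([-0.00065414, -0.00021235,  0.00187364, -0.00034286, -0.0007728 ,
       -0.00098251]), 'joint_torque': array([-2.19145863e-03, -3.93681943e+01, -3.70172060e+01, -3.12323000e-04,
        6.98476390e-03,  2.59572055e-06]), 'eef_pos': array([0.2162294 , 0.58573567, 0.23004037]), 'tcp_rot': array([-1.35702966, -0.94335896,  0.94643166]), 'ft_force': array([0.27835018, 0.63213573, 0.38003522]), 'ft_torque': array([-0.0350452 , -0.05525819,  0.06271614]), 'grip_width': 0.08531892413089619}
top {'vertical_fov': 51.57105156420944, 'cx': 280.20451931809635, 'cy': 210.90222096611075, 'extrinsics': array([[ 2.26135818e-02, -9.99738718e-01,  3.33503475e-03,
         1.78481150e-02],
       [-9.85988019e-01, -2.28537840e-02, -1.65243248e-01,
         4.79186772e-01],
       [ 1.65276291e-01,  4.48437401e-04, -9.86247204e-01,
         1.33995798e+00],
       [ 0.00000000e+00,  0.00000000e+00,  0.00000000e+00,
         1.00000000e+00]])}
side {'vertical_fov': 55.85462281903561, 'cx': 284.351306126469, 'cy': 205.6232003332748, 'extrinsics': array([[ 9.88636612e-01, -1.50325088e-01, -1.30247828e-04,
        -4.98106630e-01],
       [-1.06688850e-01, -7.01045104e-01, -7.05090953e-01,
         1.17358880e-01],
       [ 1.05901550e-01,  6.97092627e-01, -7.09116867e-01,
         1.02551043e+00],
       [ 0.00000000e+00,  0.00000000e+00,  0.00000000e+00,
         1.00000000e+00]])}
```

View pics/top0.png

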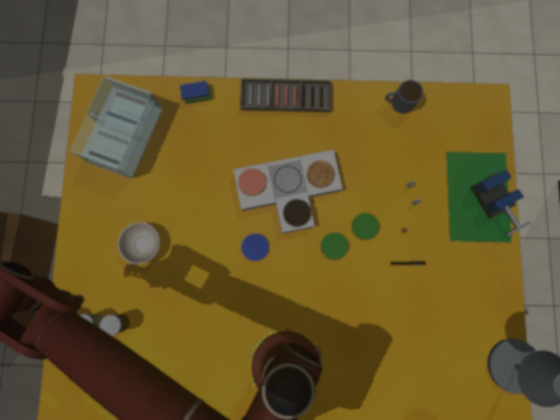

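View pics/side0.png

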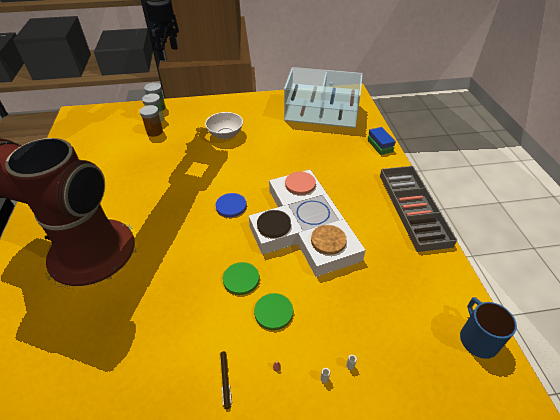

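Top view: the box is the white T near (288,185). Rose is at (252,182) on +y, cork at (320,174) on -y and black at (297,212) on -x. The blue disc (256,247) and green discs (335,246) and (366,226) have the same shape but lie on the table, so they're decoys. Next I'll measure positions and check the black disc in an enlarged crop.

```bash
cat > h.py <<'E'
from station import *
import cv2,numpy as np
from scipy.spatial.transform import Rotation as R
def grab(n):
    m=camera_model(n); return capture(n),m
def ray(m,uv,z,h=420):
    f=h/2/np.tan(np.radians(m["vertical_fov"]/2)); E=m["extrinsics"]
    d=E[:3,:3].T@np.array([(uv[0]-m["cx"])/f,(uv[1]-m["cy"])/f,1]); o=-E[:3,:3].T@E[:3,3]
    return o+d*(z-o[2])/d[2]
def proj(m,p,h=420):
    f=h/2/np.tan(np.radians(m["vertical_fov"]/2)); c=m["extrinsics"]@np.r_[p,1]
    return np.array([m["cx"]+f*c[0]/c[2],m["cy"]+f*c[1]/c[2]])
def masks(a):
    H=cv2.cvtColor(a,cv2.COLOR_RGB2HSV).astype(int);h,s,v=H[...,0],H[...,1],H[...,2]
    return dict(rose=((h<8)|(h>172))&(s>90)&(v>110), cork=(h>=8)&(h<20)&(s>70)&(s<200)&(v>70), black=v<60)
def disc(a,m,k,guess,z=.057,r=.044):
    """mask pixels -> points on plane z; enclosing ellipse of the contour nearest guess"""
    M=masks(a)[k].astype(np.uint8)
    M=cv2.morphologyEx(M,cv2.MORPH_CLOSE,np.ones((7,7)))
    M=cv2.morphologyEx(M,cv2.MORPH_OPEN,np.ones((3,3)))
    best=None
    for c in cv2.findContours(M,cv2.RETR_EXTERNAL,cv2.CHAIN_APPROX_NONE)[0]:
        if cv2.contourArea(c)<150: continue
        P=np.array([ray(m,q[0],z)[:2] for q in c]).astype(np.float32)
        (x,y),rr=cv2.minEnclosingCircle(P*1000)
        e=np.hypot(x-guess[0]*1000,y-guess[1]*1000)
        if best is None or e<best[0]: best=(e,np.array([x,y]),rr,cv2.contourArea(c))
    return best
E
python3 - <<'E'
from h import *
s=read_state(); print(R.from_rotvec(s["tcp_rot"]).as_matrix().round(3))
t=cv2.cvtColor(cv2.imread("pics/top0.png"),cv2.COLOR_BGR2RGB);sd=cv2.cvtColor(cv2.imread("pics/side0.png"),cv2.COLOR_BGR2RGB)
mt,ms=camera_model("top"),camera_model("side")
G=dict(rose=((252,182),(300,183)),cork=((320,174),(328,239)),black=((297,212),(274,223)))
for k,g in G.items():
    for a,m,uv in((t,mt,g[0]),(sd,ms,g[1])):
        p=ray(m,uv,.057); print(k,(p*1000).round(),disc(a,m,k,p))
# deck mask corners
for n,a,m in(("top",t,mt),("side",sd,ms)):
    H=cv2.cvtColor(a,cv2.COLOR_RGB2HSV); 
    print(n,"ring",(ray(m,(288,179) if n=="top" else (313,212),.045)*1000).round())
w=cv2.resize(sd[155:285,215:375],None,fx=4,fy=4,interpolation=3)
cv2.imwrite("pics/crop1.png",cv2.cvtColor(w,cv2.COLOR_RGB2BGR))
E
```

```text
[[ 0.347 -0.001 -0.938]
 [ 0.938 -0.002  0.347]
 [-0.002 -1.     0.   ]]
rose [567. 120.  57.] (np.float64(1.9318917737350145), array([568.31005859, 121.03707886]), 41.542049407958984, 490.5)
rose [566. 116.  57.] (np.float64(6.200012758267065), array([568.06604004, 121.54105377]), 44.653926849365234, 467.0)
cork [598. -95.  57.] (np.float64(12.520287115999098), array([ 603.2333374 , -106.25778961]), 54.20332717895508, 613.0)
cork [598. -99.  57.] (np.float64(0.6705523965164734), array([598.41571045, -98.12705231]), 48.22722625732422, 804.0)
black [474. -24.  57.] (np.float64(2.0576841995966655), array([471.55032349, -23.2543335 ]), 41.14955520629883, 490.0)
black [473. -26.  57.] (np.float64(2.451743402355835), array([470.78384399, -26.47357178]), 46.45024490356445, 680.5)
top ring [582.   6.  45.]
side ring [583.   9.  45.]
```

View pics/crop1.png

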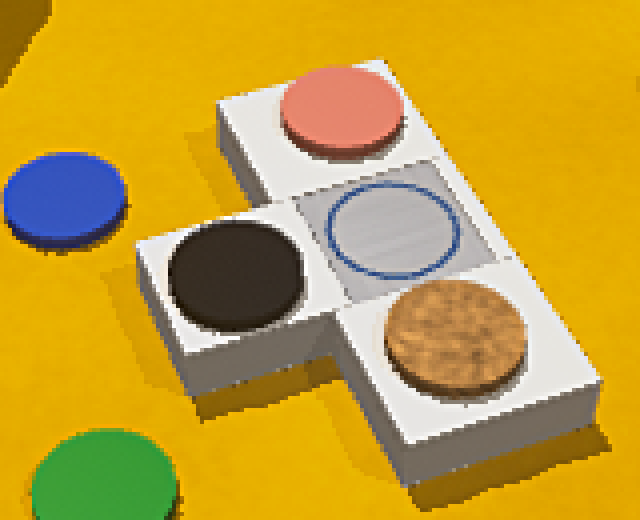

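The crop confirms black at crop (235,275), rose at (342,110) and cork at (455,335). The ring is at (393,230). Deck corners are at (217,101), (381,60), (600,380), (408,443), (137,242) and (184,352), and I'll use them to get the box pose.

Run:
```python
from h import *
ms=camera_model("side");mt=camera_model("top")
c=[(217,101),(381,60),(600,380),(408,443),(137,242),(184,352),(393,230)]
W=np.array([ray(ms,(u/4+215,v/4+155),.045)[:2]*1000 for u,v in c]);print(W.round(1))
loc=np.array([(-66,165),(66,165),(66,-165),(-66,-165),(-165,52),(-165,-52),(0,0)])
# rigid fit (Kabsch)
a,b=loc.mean(0),W.mean(0);U,S,V=np.linalg.svd((loc-a).T@(W-b));Q=(U@V).T;t=b-Q@a
print("centre",t,"yaw",np.degrees(np.arctan2(Q[1,0],Q[0,0])),(W-(loc@Q.T+t)).round(1))
for k,p in dict(rose=(568,121),cork=(598,-98),black=(471,-25)).items(): print(k,(Q.T@(np.array(p)-t)).round(1))
# top-view check of the ring: blue-ish/grey plate
a=cv2.cvtColor(cv2.imread("pics/top0.png"),cv2.COLOR_BGR2RGB)[70:240,160:360]
H=cv2.cvtColor(a,cv2.COLOR_RGB2HSV)
M=((H[...,1]<45)&(H[...,2]>80)).astype(np.uint8)
y,x=np.nonzero(((H[...,1]>45)&(H[...,0]>100)&(H[...,0]<130)&(H[...,2]>40)))
k=(abs(x+160-288)<20)&(abs(y+70-179)<20);print("ring top",k.sum(),ray(mt,((x[k].min()+x[k].max())/2+160,(y[k].min()+y[k].max())/2+70),.045)*1000 if k.sum() else "")
```

```text
[[ 482.8  153.9]
 [ 609.7  181.3]
 [ 682.9 -136.9]
 [ 556.8 -165.5]
 [ 412.8   21.9]
 [ 433.4  -76.5]
 [ 583.2    7.1]]
centre [583.34964746   8.33918064] yaw 12.78179105712587 [[ 0.3 -0.7]
 [-1.5 -2.6]
 [-1.3  1.1]
 [ 1.3  1.7]
 [ 1.9 -0.7]
 [-0.5  2.3]
 [-0.2 -1.2]]
rose [ 10.  113.3]
cork [  -9.2 -106.9]
black [-116.9   -7.7]
ring top 0
```

Emit:
move_arm(commands=[18,-35,0,-3,18,-35,0,-3,18,-35,0,-3,18,-35,0,-3,18,-35,0,-3], gripper=0.47)

```text
time_s: 0.52
eef_pos: [0.3037, 0.4084, 0.2254]
tcp_rot: [-1.44, -0.74, 0.752]
ft_force: [1.1, -0.1, 1.1]
grip_width: 0.04
```

Emit:
move_arm(commands=[18,-35,0,-3,18,-35,0,-3,18,-35,0,-3,18,-35,0,-3,18,-35,0,-3])

```text
time_s: 0.93
eef_pos: [0.394, 0.224, 0.2228]
tcp_rot: [-1.504, -0.528, 0.543]
ft_force: [0.8, 0.3, -0.8]
grip_width: 0.0404
```

Emit:
move_arm(commands=[18,-35,0,-3,18,-35,0,-3,18,-35,0,-3,18,-35,0,-3,18,-35,0,-3])

```text
time_s: 1.35
eef_pos: [0.4848, 0.0391, 0.2213]
tcp_rot: [-1.545, -0.313, 0.328]
ft_force: [0.6, 1.2, -0.1]
grip_width: 0.0399
```

Emit:
move_arm(commands=[18,-35,0,-3,18,-35,0,-3,18,-35,0,-3,18,-35,0,-3,18,-35,0,-3])

```text
time_s: 1.77
eef_pos: [0.5758, -0.1462, 0.2188]
tcp_rot: [-1.564, -0.093, 0.111]
ft_force: [0.1, 0.8, 0.6]
grip_width: 0.0401
```

Emit:
move_arm(commands=[16,-8,-10,0,15,-8,-30,0,0,0,-30,0,0,0,-30,0,0,0,0,0])

```text
time_s: 2.18
eef_pos: [0.6106, -0.1738, 0.1154]
tcp_rot: [-1.568, -0.085, 0.098]
ft_force: [-1.0, 0.4, -1.4]
grip_width: 0.0402
```

```bash
cat >> h.py <<'E'
def jaw():
    s=read_state();x=R.from_rotvec(s["tcp_rot"]).as_matrix()[:,0]
    print("tcp",(s["eef_pos"]*1000).round(1),"jaw",np.degrees(np.arctan2(x[1],x[0])).round(1),"F",s["ft_force"].round(1),"w",round(s["grip_width"]*1000,1),"t",s["time_s"])
def look(n,out,crop=None,f=1):
    a,m=grab(n); b=a if crop is None else cv2.resize(a[crop[1]:crop[3],crop[0]:crop[2]],None,fx=f,fy=f,interpolation=2)
    cv2.imwrite(f"pics/{out}.png",cv2.cvtColor(b,cv2.COLOR_RGB2BGR)); return a,m
E
python3 - <<'E'
from h import *
jaw()
a,m=look("wrist","w1")
o=-m["extrinsics"][:3,:3].T@m["extrinsics"][:3,3];print(o, m["extrinsics"][2,:3])
print(proj(m,[.598,-.098,.057]),proj(m,[.583,.008,.045]),disc(a,m,"cork",(.598,-.098)))
E
```

```text
tcp [ 610.6 -173.8  115.4] jaw 6.7 F [-1.   0.4 -1.4] w 40.2 t 2.1833
[ 0.6037035  -0.10253464  0.2590634 ] [ 0.02622613 -0.27933279 -0.95983612]
[276.83335868 115.77870384] [271.96024167 -77.97864833] (np.float64(3.6420098697002885), array([600.71600342, -95.57357025]), 43.70882797241211, 15295.0)
```

View pics/w1.png

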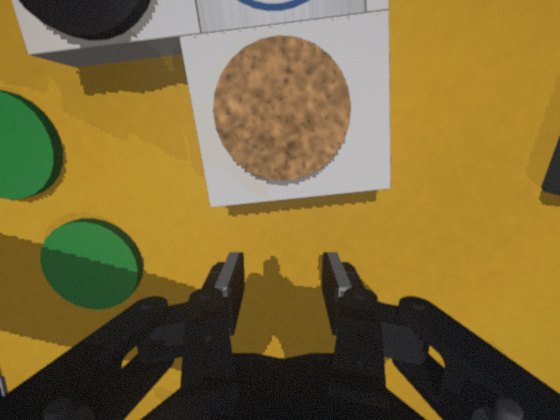

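The wrist view shows cork at (282,108), and the fit gives radius 43.7 mm, so the measurement is sound: cork centre (601,-96). I'll descend behind it.

Emit:
move_arm(commands=[3,4,-30,3,0,0,-25,0,0,0,-10,0,0,0,0,0])

```text
time_s: 2.57
eef_pos: [0.6194, -0.1711, 0.0607]
tcp_rot: [-1.573, -0.14, 0.131]
ft_force: [0.5, -0.8, -0.5]
grip_width: 0.0402
```

Run:
```python
from h import *
jaw()
```

```text
tcp [ 619.4 -171.1   60.7] jaw 9.9 F [ 0.5 -0.8 -0.5] w 40.2 t 2.5667
```

Emit:
move_arm(commands=[-3,0,-8,0,-2,0,-5,0,0,0,0,0,0,0,0,0])

```text
time_s: 2.9
eef_pos: [0.6175, -0.1721, 0.0541]
tcp_rot: [-1.577, -0.147, 0.124]
ft_force: [0.3, -0.7, -0.2]
grip_width: 0.04
```

Run:
```python
from h import *
jaw()
```

```text
tcp [ 617.5 -172.1   54.1] jaw 9.9 F [ 0.3 -0.7 -0.2] w 40.0 t 2.9
```

Emit:
move_arm(commands=[-4,0,-6,0,-1,0,-4,0,0,0,-2,0,0,0,0,0])

```text
time_s: 3.23
eef_pos: [0.6137, -0.173, 0.0444]
tcp_rot: [-1.579, -0.151, 0.121]
ft_force: [0.8, -0.4, 0.4]
grip_width: 0.0403
```

Emit:
move_arm(commands=[-1,6,0,0,-2,8,0,0,-1,6,0,0,0,0,0,0])

```text
time_s: 3.57
eef_pos: [0.6091, -0.1511, 0.0441]
tcp_rot: [-1.579, -0.15, 0.12]
ft_force: [-0.2, -0.3, 0.0]
grip_width: 0.0403
```

Emit:
move_arm(commands=[0,3,4,0,-2,8,0,0,-2,10,0,0,-2,10,0,0,-2,10,0,0])

```text
time_s: 3.98
eef_pos: [0.6012, -0.1074, 0.0494]
tcp_rot: [-1.58, -0.15, 0.118]
ft_force: [-0.5, -0.4, -0.4]
grip_width: 0.0405
```

Emit:
move_arm(commands=[-2,10,0,0,-1,8,0,0,-1,5,0,0,0,0,0,0])

```text
time_s: 4.32
eef_pos: [0.5959, -0.0787, 0.0493]
tcp_rot: [-1.579, -0.153, 0.121]
ft_force: [1.0, -0.3, 0.4]
grip_width: 0.04
```

Run:
```python
from h import *
jaw()
a,m=look("wrist","w2")
d=disc(a,m,"cork",(.59,-.05));print(d); s=read_state();e=d[1]-s["eef_pos"][:2]*1000;print(np.hypot(*e),np.degrees(np.arctan2(e[1],e[0])))
```

```text
tcp [595.9 -78.7  49.3] jaw 10.0 F [ 1.  -0.3  0.4] w 40.0 t 4.3167
(np.float64(20.485389422832814), array([587.65258789, -29.64954948]), 43.962623596191406, 29227.5)
50.113438185581856 99.5345251477953
```

View pics/w2.png

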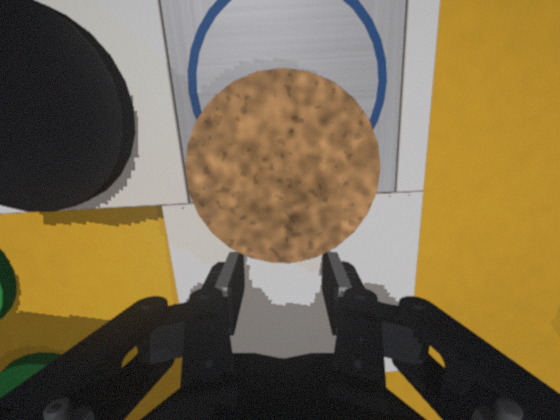

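The cork at (283,165) sits cradled between the fingertips, centred on the jaws, and is entering the plate. I'll measure the plate centre from the visible blue ring.

```bash
cat >> h.py <<'E'
def circ(P):
    A=np.c_[2*P,np.ones(len(P))];s=np.linalg.lstsq(A,(P**2).sum(1),rcond=None)[0];return s[:2],np.sqrt(s[2]+s[:2]@s[:2])
def ring(a,m,z=.045,c=(583,8)):
    H=cv2.cvtColor(a,cv2.COLOR_RGB2HSV);ys,xs=np.nonzero((H[...,0]>100)&(H[...,0]<128)&(H[...,1]>110)&(H[...,2]>60))
    P=np.array([ray(m,q,z)[:2]*1000 for q in zip(xs,ys)]);P=P[np.hypot(*(P-c).T)<60]
    for _ in range(3):
        q,r=circ(P);P=P[abs(np.hypot(*(P-q).T)-r)<4]
    return q,r,len(P)
E
python3 - <<'E'
from h import *
a=cv2.cvtColor(cv2.imread("pics/w2.png"),cv2.COLOR_BGR2RGB);print(ring(a,camera_model("wrist")))
a=cv2.cvtColor(cv2.imread("pics/side0.png"),cv2.COLOR_BGR2RGB);
try: print(ring(a,camera_model("side")))
except Exception as e: print(e)
E
```

```text
(array([583.33904208,   7.90648762]), np.float64(42.854615653900915), 1860)
(array([582.26609424,   9.44399415]), np.float64(42.972736150740374), 72)
```

Emit:
move_arm(commands=[-1,8,0,0,-1,9,0,0,-1,9,0,0,-1,6,0,0,0,0,0,0])

```text
time_s: 4.78
eef_pos: [0.5916, -0.0448, 0.0491]
tcp_rot: [-1.58, -0.151, 0.12]
ft_force: [1.3, 0.3, -0.1]
grip_width: 0.04
```

Run:
```python
from h import *
jaw()
a,m=look("wrist","w3")
print(disc(a,m,"cork",(.583,.008)))
```

```text
tcp [591.6 -44.8  49.1] jaw 9.9 F [ 1.3  0.3 -0.1] w 40.0 t 4.7833
(np.float64(3.3339363931121304), array([583.45037842,   4.69662428]), 43.528255462646484, 28837.5)
```

Emit:
move_arm(commands=[0,3,0,0,0,1,0,0,0,0,0,0])

```text
time_s: 5.08
eef_pos: [0.5918, -0.041, 0.0492]
tcp_rot: [-1.58, -0.151, 0.12]
ft_force: [0.1, 0.3, -0.4]
grip_width: 0.0401
```

Emit:
move_arm(commands=[2,-10,0,0,0,-4,10,0,0,0,30,0,0,0,20,0,0,0,0,0])

```text
time_s: 5.5
eef_pos: [0.5923, -0.0582, 0.1107]
tcp_rot: [-1.579, -0.146, 0.122]
ft_force: [0.9, 0.1, 1.7]
grip_width: 0.0401
```

Run:
```python
from h import *
jaw()
a,m=look("wrist","w4")
print(disc(a,m,"cork",(.583,.008)))
```

```text
tcp [592.3 -58.2 110.7] jaw 9.8 F [0.9 0.1 1.7] w 40.1 t 5.5
(np.float64(0.6941192800426856), array([583.48809814,   8.49351978]), 43.44401550292969, 15289.0)
```

Cork is centred to within 1 mm. I'll shut the fingers, move over the centre and descend.

Emit:
move_arm(commands=[-3,22,0,0,-3,22,0,0,-3,22,0,0,0,0,0,0,0,0,0,0], gripper=0, squeeze=20)

```text
time_s: 5.97
eef_pos: [0.5812, 0.0071, 0.1059]
tcp_rot: [-1.579, -0.139, 0.121]
ft_force: [-0.3, -0.4, -0.7]
grip_width: 0.0002
```

Emit:
move_arm(commands=[0,0,-20,0,0,0,-15,0,0,0,-5,0,0,0,0,0])

```text
time_s: 6.3
eef_pos: [0.5807, 0.0047, 0.0627]
tcp_rot: [-1.58, -0.137, 0.121]
ft_force: [-0.3, -1.1, -0.3]
grip_width: -0.0003
```

Emit:
move_arm(commands=[1,2,-2,0,0,0,-2,0,0,0,-2,0,0,0,0,0])

```text
time_s: 6.63
eef_pos: [0.5823, 0.0052, 0.0568]
tcp_rot: [-1.58, -0.136, 0.12]
ft_force: [-0.4, -0.1, 0.1]
grip_width: -0.0003
```

Emit:
move_arm(commands=[0,0,-3,0,0,0,-3,0,0,0,-3,0,0,0,0,0])

```text
time_s: 6.97
eef_pos: [0.5836, 0.005, 0.0501]
tcp_rot: [-1.581, -0.138, 0.118]
ft_force: [-0.5, 0.5, -0.5]
grip_width: -0.0002
```

Emit:
move_arm(commands=[0,0,-3,0,0,0,-3,0])

```text
time_s: 7.13
eef_pos: [0.5842, 0.005, 0.0451]
tcp_rot: [-1.581, -0.139, 0.117]
ft_force: [-4.4, -0.1, 5.1]
grip_width: 0.0002
```

Emit:
move_arm(commands=[0,0,-2,0,0,0,0,0])

```text
time_s: 7.3
eef_pos: [0.5842, 0.005, 0.0428]
tcp_rot: [-1.581, -0.138, 0.118]
ft_force: [-2.0, 0.2, 3.4]
grip_width: 0.0002
```

Emit:
move_arm(commands=[0,0,20,0,0,0,35,0,0,0,35,0,0,0,20,0,0,0,0,0])

```text
time_s: 7.72
eef_pos: [0.5805, 0.0055, 0.1499]
tcp_rot: [-1.58, -0.133, 0.123]
ft_force: [0.4, 0.2, 0.9]
grip_width: 0.0003
```

Run:
```python
from h import *
jaw()
a,m=look("wrist","w5")
print(disc(a,m,"rose",(.568,.121)),disc(a,m,"cork",(.583,.008),z=.043))
b,ms=look("side","s2")
print(disc(b,ms,"rose",(.568,.121)),disc(b,ms,"cork",(.583,.008),z=.043))
cv2.imwrite("pics/c5.png",cv2.cvtColor(np.hstack([a[:,:,:],cv2.resize(b[150:300,210:385],(490,420),interpolation=2)])[:,:],cv2.COLOR_RGB2BGR))
c=cv2.imread("pics/c5.png");cv2.imwrite("pics/c5.png",cv2.resize(c,(800,320)))
```

```text
tcp [580.5   5.5 149.9] jaw 9.3 F [0.4 0.2 0.9] w 0.3 t 7.7167
(np.float64(2.1060998919386202), array([569.3692627 , 122.60024261]), 43.945735931396484, 10174.0) (np.float64(0.9933046050867022), array([583.60101318,   8.79084587]), 43.90312576293945, 7591.0)
(np.float64(3.0611234181896494), array([567.01171875, 118.10279846]), 47.51253128051758, 424.5) (np.float64(3.14778845667678), array([580.29260254,   6.394207  ]), 48.17527389526367, 644.0)
```

View pics/c5.png

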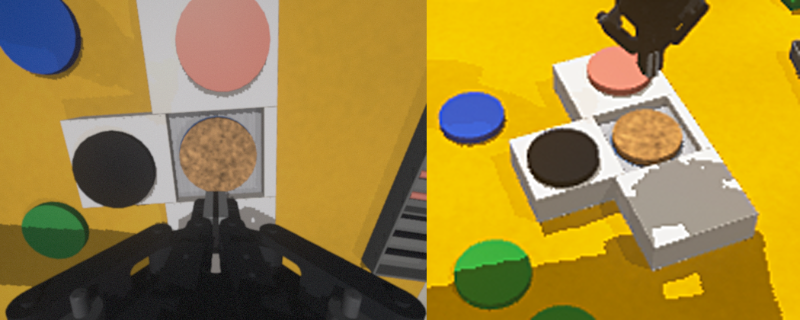

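The cork sits flush and centred in the sunk plate (left view (217,155)), and rose is untouched at (222,42), world (569,123). Next I go behind rose on the +y side.

Emit:
move_arm(commands=[-4,39,0,-1,-4,39,0,-1,-4,39,0,0,-4,39,0,0,-4,39,0,0], gripper=0.47)

```text
time_s: 8.23
eef_pos: [0.5533, 0.1988, 0.1332]
tcp_rot: [-1.584, -0.077, 0.098]
ft_force: [0.5, 0.5, 0.2]
grip_width: 0.0402
```

Emit:
move_arm(commands=[0,0,-25,0,0,0,-25,0,0,0,-15,0,0,0,0,0])

```text
time_s: 8.57
eef_pos: [0.546, 0.2074, 0.0564]
tcp_rot: [-1.582, -0.078, 0.115]
ft_force: [-1.3, 0.3, -1.7]
grip_width: 0.0401
```

Run:
```python
from h import *
jaw()
```

```text
tcp [546.  207.4  56.4] jaw 7.0 F [-1.3  0.3 -1.7] w 40.1 t 8.5667
```

Emit:
move_arm(commands=[6,0,-3,0,5,0,-2,0,2,0,-1,0,0,0,0,0])

```text
time_s: 8.9
eef_pos: [0.5574, 0.2062, 0.0453]
tcp_rot: [-1.584, -0.072, 0.121]
ft_force: [-0.7, 1.4, -0.2]
grip_width: 0.0402
```

Run:
```python
from h import *
jaw()
```

```text
tcp [557.4 206.2  45.3] jaw 7.0 F [-0.7  1.4 -0.2] w 40.2 t 8.9
```

Emit:
move_arm(commands=[2,0,4,0,1,-8,0,0,1,-10,0,0,1,-10,0,0,1,-10,0,0])

```text
time_s: 9.32
eef_pos: [0.5674, 0.1664, 0.0542]
tcp_rot: [-1.582, -0.078, 0.115]
ft_force: [-0.8, 4.5, 9.4]
grip_width: 0.0404
```

Emit:
move_arm(commands=[1,-10,0,0,1,-10,0,0,1,-10,0,0,1,-6,0,0,0,0,0,0])

```text
time_s: 9.73
eef_pos: [0.5734, 0.1234, 0.0569]
tcp_rot: [-1.581, -0.078, 0.108]
ft_force: [-0.2, -0.2, 1.3]
grip_width: 0.0402
```

Run:
```python
from h import *
jaw()
a,m=look("side","s3")
print(disc(a,m,"rose",(.575,.08)))
```

```text
tcp [573.4 123.4  56.9] jaw 6.8 F [-0.2 -0.2  1.3] w 40.2 t 9.7333
(np.float64(38.04944572678864), array([565.29968262, 116.79217529]), 48.44975662231445, 468.0)
```

Run:
```python
from h import *
a=cv2.imread("pics/s3.png");b=cv2.resize(a[90:290,200:380],None,fx=3,fy=3,interpolation=2)
m=camera_model("side");print((proj(m,[.569,.123,.057])-[200,90])*3)
cv2.imwrite("pics/c6.png",b)
```

```text
[301.31501307 273.56326156]
```

View pics/c6.png

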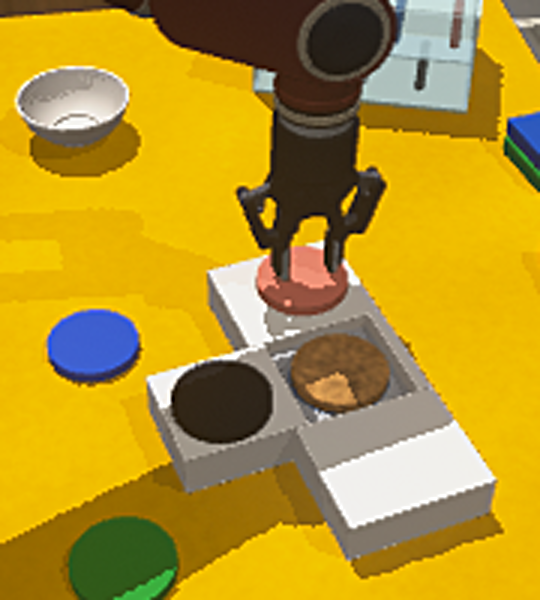

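The tips rode up onto rose because z drifted up during the -y motion. I'll lift, go back behind it, and push lower and slower while correcting z.

Emit:
move_arm(commands=[0,0,15,0,0,0,15,0,0,0,0,0])

```text
time_s: 10.03
eef_pos: [0.5711, 0.1234, 0.0848]
tcp_rot: [-1.581, -0.073, 0.112]
ft_force: [0.1, -0.1, 0.5]
grip_width: 0.0399
```

Emit:
move_arm(commands=[-3,25,0,0,-3,25,0,0,-3,25,0,0,-2,10,0,0,0,0,0,0])

```text
time_s: 10.45
eef_pos: [0.5587, 0.2112, 0.0822]
tcp_rot: [-1.582, -0.071, 0.112]
ft_force: [-0.2, 0.0, 0.9]
grip_width: 0.0402
```

Run:
```python
from h import *
jaw()
a,m=look("side","s4");print(disc(a,m,"rose",(.57,.12)))
b,mt=look("top","t4");print(disc(b,mt,"rose",(.57,.12)))
```

```text
tcp [558.7 211.2  82.2] jaw 6.7 F [-0.2  0.   0.9] w 40.2 t 10.45
(np.float64(5.053078895542568), array([565.47290039, 117.75523376]), 47.493186950683594, 481.5)
None
```

Emit:
move_arm(commands=[0,0,-14,0,0,0,-12,0,0,0,-5,0,0,0,0,0])

```text
time_s: 10.88
eef_pos: [0.559, 0.2059, 0.0469]
tcp_rot: [-1.584, -0.066, 0.109]
ft_force: [-0.8, -0.1, -0.3]
grip_width: 0.0404
```

Emit:
move_arm(commands=[0,0,0,0])

```text
time_s: 10.97
eef_pos: [0.5584, 0.2051, 0.0456]
tcp_rot: [-1.584, -0.064, 0.11]
ft_force: [-1.0, -0.2, 0.5]
grip_width: 0.0398
```

Emit:
move_arm(commands=[1,-6,0,0,1,-7,0,0,1,-7,0,0,0,0,0,0])

```text
time_s: 11.3
eef_pos: [0.5619, 0.1821, 0.0455]
tcp_rot: [-1.585, -0.063, 0.11]
ft_force: [0.3, -0.4, 0.3]
grip_width: 0.04
```

Emit:
move_arm(commands=[1,-6,0,0,1,-6,0,0,1,-7,0,0,1,-7,0,0])

```text
time_s: 11.63
eef_pos: [0.5669, 0.1546, 0.0467]
tcp_rot: [-1.583, -0.065, 0.108]
ft_force: [-0.3, 1.0, -0.1]
grip_width: 0.0404
```

Run:
```python
from h import *
jaw()
a,m=look("side","s5");print(disc(a,m,"rose",(.57,.11)))
```

```text
tcp [566.9 154.6  46.7] jaw 6.3 F [-0.3  1.  -0.1] w 40.4 t 11.6333
(np.float64(8.600202560759618), array([572.05426025, 101.64874268]), 48.8196907043457, 514.0)
```

Emit:
move_arm(commands=[1,-7,-0.5,0,1,-8,-0.5,0,1,-8,0,0,1,-8,0,0,1,-8,0,0])

```text
time_s: 12.1
eef_pos: [0.573, 0.1122, 0.0466]
tcp_rot: [-1.582, -0.066, 0.107]
ft_force: [-0.1, 2.0, 1.6]
grip_width: 0.0404
```

Run:
```python
from h import *
jaw()
a,m=look("side","s6");print(disc(a,m,"rose",(.57,.08)))
```

```text
tcp [573.  112.2  46.6] jaw 6.3 F [-0.1  2.   1.6] w 40.4 t 12.1
(np.float64(22.066241576426673), array([577.49505615,  59.24564743]), 47.7319221496582, 569.5)
```

Emit:
move_arm(commands=[1,-8,0,0,1,-8,0,0,1,-8,0,0,1,-8,0,0,0,0,0,0])

```text
time_s: 12.57
eef_pos: [0.5769, 0.0738, 0.0455]
tcp_rot: [-1.585, -0.063, 0.107]
ft_force: [0.0, 0.0, -0.7]
grip_width: 0.0404
```

Run:
```python
from h import *
jaw()
a,m=look("side","s7");print(disc(a,m,"rose",(.58,.04)))
```

```text
tcp [576.9  73.8  45.5] jaw 6.2 F [ 0.   0.  -0.7] w 40.4 t 12.5667
(np.float64(20.155943551317197), array([580.65991211,  19.85486221]), 48.49760055541992, 616.5)
```

Emit:
move_arm(commands=[0.5,-6,0,0,0.5,-6,0,0,0,-3,0,0,0,0,0,0])

```text
time_s: 12.95
eef_pos: [0.5779, 0.0586, 0.0456]
tcp_rot: [-1.583, -0.064, 0.108]
ft_force: [-0.1, 0.5, -0.6]
grip_width: 0.04
```

Emit:
move_arm(commands=[0,0,0,0])

```text
time_s: 13.03
eef_pos: [0.5779, 0.0585, 0.0456]
tcp_rot: [-1.583, -0.064, 0.108]
ft_force: [-0.2, 1.0, -0.6]
grip_width: 0.0402
```

Emit:
move_arm(commands=[-1,8,0,0,-1,8,2,0,0,0,25,0,0,0,35,0,0,0,0,0])

```text
time_s: 13.45
eef_pos: [0.5732, 0.0777, 0.1076]
tcp_rot: [-1.584, -0.061, 0.113]
ft_force: [2.0, -0.1, 1.1]
grip_width: 0.0402
```

Emit:
move_arm(commands=[3,-30,0,0,3,-35,0,0,3,-35,0,0,3,-25,0,0,0,0,0,0])

```text
time_s: 13.87
eef_pos: [0.5885, -0.0455, 0.1137]
tcp_rot: [-1.586, -0.078, 0.113]
ft_force: [-0.5, -0.9, -0.6]
grip_width: 0.04
```

Run:
```python
from h import *
jaw()
a,m=look("wrist","w8")
print(disc(a,m,"rose",(.583,.008),z=.056),disc(a,m,"rose",(.583,.008),z=.054))
```

```text
tcp [588.5 -45.5 113.7] jaw 6.9 F [-0.5 -0.9 -0.6] w 40.0 t 13.8667
(np.float64(1.644592364313517), array([584.09899902,   9.2234726 ]), 43.24249267578125, 13743.0) (np.float64(1.5144441946952876), array([584.10858154,   9.03178883]), 43.67482376098633, 13743.0)
```

View pics/w8.png

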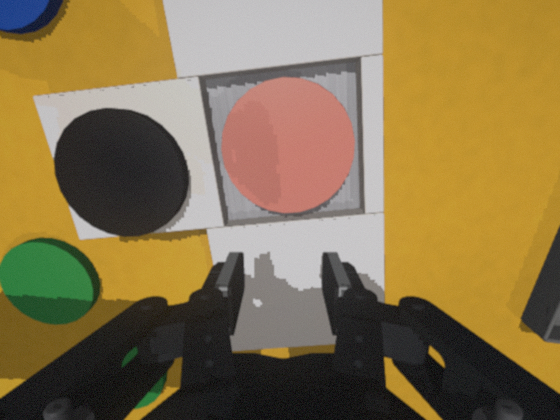

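Rose at (288,146) lies centred on the stack, with no cork showing at its edges. I'll shut the fingers and press to the stop.

Emit:
move_arm(commands=[-2,18,0,0,-2,18,0,0,-1,16,0,0,0,0,0,0,0,0,0,0], gripper=0)

```text
time_s: 14.33
eef_pos: [0.5829, 0.0149, 0.1141]
tcp_rot: [-1.583, -0.08, 0.114]
ft_force: [-0.4, 0.3, 0.1]
grip_width: 0.0
```

Emit:
move_arm(commands=[0,0,-20,0,0,0,-18,0,0,0,-8,0,0,0,0,0,0,0,0,0])

```text
time_s: 14.75
eef_pos: [0.5839, 0.0172, 0.0685]
tcp_rot: [-1.584, -0.087, 0.115]
ft_force: [-0.3, 0.1, 0.3]
grip_width: -0.0
```

Emit:
move_arm(commands=[0,-5,-4,0,0,-3,-3,0,0,-1,-2,0,0,0,0,0])

```text
time_s: 15.08
eef_pos: [0.5855, 0.0067, 0.0613]
tcp_rot: [-1.585, -0.089, 0.112]
ft_force: [0.3, 0.1, -0.3]
grip_width: -0.0001
```

Emit:
move_arm(commands=[0,0,-3,0,0,0,-3,0,0,0,-2,0])

```text
time_s: 15.33
eef_pos: [0.5868, 0.006, 0.0543]
tcp_rot: [-1.586, -0.091, 0.109]
ft_force: [-1.1, -0.0, 2.1]
grip_width: -0.0001
```

Emit:
move_arm(commands=[0,0,-3,0,0,0,-2,0,0,0,-2,0])

```text
time_s: 15.58
eef_pos: [0.5869, 0.006, 0.048]
tcp_rot: [-1.586, -0.09, 0.109]
ft_force: [-0.9, -1.0, 4.3]
grip_width: 0.0001
```

Emit:
move_arm(commands=[0,0,-2,0,0,0,-2,0])

```text
time_s: 15.75
eef_pos: [0.5869, 0.006, 0.0441]
tcp_rot: [-1.586, -0.09, 0.11]
ft_force: [-2.2, -0.3, 4.1]
grip_width: -0.0001
```

Emit:
move_arm(commands=[0,0,-2,0])

```text
time_s: 15.83
eef_pos: [0.587, 0.006, 0.0429]
tcp_rot: [-1.586, -0.09, 0.11]
ft_force: [-9.4, 0.7, 20.3]
grip_width: 0.0001
```

Emit:
move_arm(commands=[0,0,-1.5,0])

```text
time_s: 15.92
eef_pos: [0.587, 0.006, 0.0429]
tcp_rot: [-1.586, -0.089, 0.111]
ft_force: [-9.1, 0.3, 16.3]
grip_width: 0.0001
```

Stop reached: z is 0.0429 as expected (0.043), with the force rising to 20 N. I'll lift and turn toward the -x arm for black.

Emit:
move_arm(commands=[0,0,15,0,0,0,30,0,0,0,35,0,0,0,20,0])

```text
time_s: 16.25
eef_pos: [0.5816, 0.0069, 0.1371]
tcp_rot: [-1.583, -0.079, 0.121]
ft_force: [0.5, -0.3, 1.8]
grip_width: -0.0002
```

Emit:
move_arm(commands=[-16,-4,0,-7,-16,-4,0,-7,-16,-4,0,-7,-16,-4,0,-7,-16,-4,0,-7], gripper=0.47)

```text
time_s: 16.67
eef_pos: [0.5066, -0.0133, 0.1435]
tcp_rot: [-1.545, 0.401, -0.382]
ft_force: [-0.4, 1.1, -0.5]
grip_width: 0.0405
```

Emit:
move_arm(commands=[-16,-4,0,-7,-16,-4,0,-7,-16,-4,0,-7,-16,-4,0,-7,-16,-4,0,-7])

```text
time_s: 17.08
eef_pos: [0.4231, -0.0336, 0.1401]
tcp_rot: [-1.392, 0.885, -0.864]
ft_force: [0.2, -0.2, -1.1]
grip_width: 0.0405
```

Run:
```python
from h import *
jaw()
```

```text
tcp [423.1 -33.6 140.1] jaw -64.4 F [ 0.2 -0.2 -1.1] w 40.5 t 17.0833
```

Emit:
move_arm(commands=[-12,-6,0,-5,-12,-6,0,-4,0,0,0,0])

```text
time_s: 17.33
eef_pos: [0.396, -0.0459, 0.1376]
tcp_rot: [-1.331, 1.014, -0.992]
ft_force: [-0.7, 0.4, -0.2]
grip_width: 0.0399
```

Run:
```python
from h import *
jaw()
a,m=look("wrist","w9")
for k,g,z in(("black",(.471,-.025),.057),("rose",(.583,.008),.043)):print(k,disc(a,m,k,g,z))
```

```text
tcp [396.  -45.9 137.6] jaw -74.1 F [-0.7  0.4 -0.2] w 39.9 t 17.3333
black (np.float64(3.4676793210012002), array([473.66351318, -22.77952766]), 42.72981262207031, 10873.0)
rose None
```

View pics/w9.png

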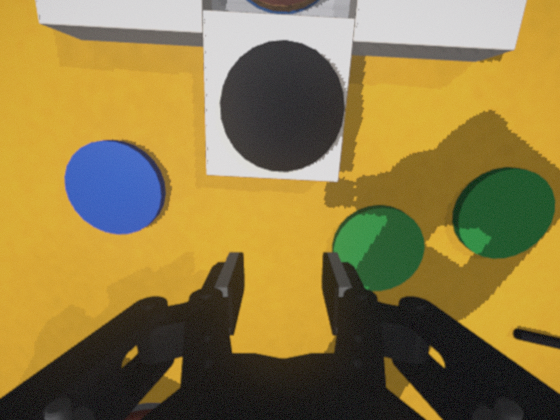

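Black is at (283,105), world (474,-23), with clear space behind it. The green and blue look-alikes are on the table, below finger height.

Emit:
move_arm(commands=[0,1,-25,0,0,0,-30,0,0,0,-20,0,0,0,-5,0,0,0,0,0])

```text
time_s: 17.8
eef_pos: [0.4015, -0.0443, 0.0572]
tcp_rot: [-1.329, 0.997, -0.992]
ft_force: [0.6, -0.3, -0.2]
grip_width: 0.0404
```

Run:
```python
from h import *
jaw()
```

```text
tcp [401.5 -44.3  57.2] jaw -73.5 F [ 0.6 -0.3 -0.2] w 40.4 t 17.8
```

Emit:
move_arm(commands=[-1,0,-4,0,0,0,-4,0,0,0,-2,0,0,0,0,0,0,0,0,0])

```text
time_s: 18.22
eef_pos: [0.404, -0.0445, 0.0499]
tcp_rot: [-1.327, 0.989, -0.994]
ft_force: [0.7, 0.4, 1.2]
grip_width: 0.04
```

Emit:
move_arm(commands=[5,1.5,0,0,5,1.5,0,0,0,0,0,0])

```text
time_s: 18.47
eef_pos: [0.4164, -0.0418, 0.0518]
tcp_rot: [-1.325, 0.986, -0.997]
ft_force: [0.1, 0.1, -0.0]
grip_width: 0.0402
```

Emit:
move_arm(commands=[-1,2,-3,0,-1,1,-3,0,0,0,-1,0,0,0,0,0])

```text
time_s: 18.8
eef_pos: [0.415, -0.0384, 0.0446]
tcp_rot: [-1.326, 0.985, -0.997]
ft_force: [-0.6, 0.1, 0.2]
grip_width: 0.0404
```

Run:
```python
from h import *
jaw()
```

```text
tcp [415.  -38.4  44.6] jaw -73.3 F [-0.6  0.1  0.2] w 40.4 t 18.8
```

Emit:
move_arm(commands=[6,1.6,0,0,6,1.6,-0.5,0,7,1.8,-0.5,0,7,1.8,-0.5,0])

```text
time_s: 19.13
eef_pos: [0.4392, -0.0321, 0.0435]
tcp_rot: [-1.334, 0.992, -0.992]
ft_force: [-7.2, -1.9, 8.2]
grip_width: 0.0404
```

Run:
```python
from h import *
jaw();a,m=look("wrist","w10");print(disc(a,m,"black",(.49,-.018)))
```

```text
tcp [439.2 -32.1  43.5] jaw -73.3 F [-7.2 -1.9  8.2] w 40.4 t 19.1333
(np.float64(118.14426924501922), array([376.08215332, -49.31760788]), 158.98928833007812, 81545.5)
```

Tips are touching the deck (8 N up), so I'll raise slightly.

Emit:
move_arm(commands=[0,0,2.5,0,0,0,0,0])

```text
time_s: 19.35
eef_pos: [0.4419, -0.0317, 0.0463]
tcp_rot: [-1.332, 0.989, -0.993]
ft_force: [-0.4, -1.1, 0.1]
grip_width: 0.0404
```

```bash
cat >> h.py <<'E'
def black(a,m,z):
    b=a.copy();b[250:]=255
    ys,xs=np.nonzero((cv2.cvtColor(b,cv2.COLOR_RGB2GRAY)<60)); P=np.array([[xs,ys]]).T
    M=np.zeros(a.shape[:2],np.uint8);M[ys,xs]=1;c=max(cv2.findContours(M,0,1)[0],key=cv2.contourArea)
    Q=np.array([ray(m,q[0],z)[:2]*1000 for q in c if 2<q[0][1]<246 and 2<q[0][0]<557])
    return circ(Q)
E
python3 - <<'E'
from h import *
jaw();a,m=look("wrist","w11");print(black(a,m,.057))
E
```

```text
tcp [441.9 -31.7  46.3] jaw -73.3 F [-0.4 -1.1  0.1] w 40.4 t 19.35
(array([492.83156677, -23.45545632]), np.float64(38.070026180735866))
```

Emit:
move_arm(commands=[6,1.7,0,0,7,1.9,0,0,7,1.9,0,0,7,1.9,0,0,7,1.9,0,0])

```text
time_s: 19.82
eef_pos: [0.477, -0.0217, 0.0455]
tcp_rot: [-1.333, 0.992, -0.993]
ft_force: [-1.6, -0.8, 0.9]
grip_width: 0.0402
```

Run:
```python
from h import *
jaw();a,m=look("side","s12");
t=cv2.resize(a[150:300,210:385],None,fx=2,fy=2,interpolation=2);w,mm=look("wrist","w12");print(disc(a,m,"black",(.52,-.01)),black(w,mm,.057))
o=np.hstack([cv2.resize(w,(400,300)),t]);cv2.imwrite("pics/c12.png",cv2.cvtColor(o,cv2.COLOR_RGB2BGR))
```

```text
tcp [477.  -21.7  45.5] jaw -73.3 F [-1.6 -0.8  0.9] w 40.2 t 19.8167
(np.float64(76.05053084154805), array([502.15966797,  63.92838287]), 131.23638916015625, 1447.0) (array([529.80746137, -12.32536361]), np.float64(38.680411069554744))
```

View pics/c12.png

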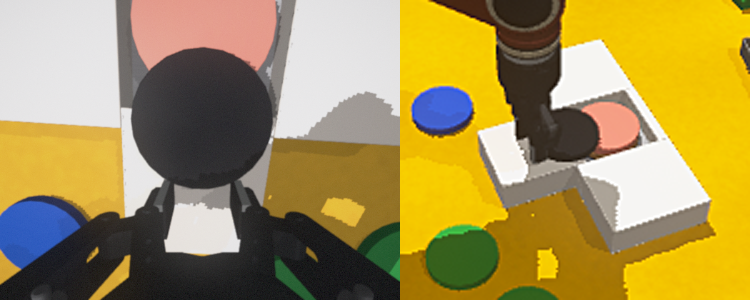

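Black is cradled and sliding straight over the rose stack ((201,118) in the left view). About 58 mm remains.

Emit:
move_arm(commands=[7,1.9,0.5,0,7,1.9,0,0,8,2.1,0,0,8,2.1,0,0,8,2.1,0,0])

```text
time_s: 20.33
eef_pos: [0.5178, -0.0105, 0.0453]
tcp_rot: [-1.333, 0.992, -0.992]
ft_force: [0.1, 0.9, -0.9]
grip_width: 0.04
```

Run:
```python
from h import *
jaw()
```

```text
tcp [517.8 -10.5  45.3] jaw -73.3 F [ 0.1  0.9 -0.9] w 40.0 t 20.3333
```

Emit:
move_arm(commands=[6,1.6,0,0,6,1.6,0,0,3,0.8,0,0,0,0,0,0,0,0,0,0])

```text
time_s: 20.75
eef_pos: [0.5366, -0.0054, 0.0452]
tcp_rot: [-1.333, 0.991, -0.992]
ft_force: [-1.7, 0.2, 0.4]
grip_width: 0.0404
```

Emit:
move_arm(commands=[-8,-2.2,0,0,-12,-3,3,0,0,0,25,0,0,0,35,0,0,0,10,0])

```text
time_s: 21.17
eef_pos: [0.5093, -0.0107, 0.1153]
tcp_rot: [-1.337, 1.0, -0.985]
ft_force: [1.1, -0.3, 0.8]
grip_width: 0.04
```

Emit:
move_arm(commands=[-8,-2,5,0,0,0,0,0])

```text
time_s: 21.33
eef_pos: [0.5021, -0.0133, 0.1238]
tcp_rot: [-1.334, 0.995, -0.99]
ft_force: [0.3, 0.5, 1.1]
grip_width: 0.04
```

Run:
```python
from h import *
jaw();w,m=look("wrist","w13")
print(black(w,m,.055),disc(w,m,"black",(.583,.008),.055))
```

```text
tcp [502.1 -13.3 123.8] jaw -73.3 F [0.3 0.5 1.1] w 40.0 t 21.3333
(array([585.23401807,   8.96826566]), np.float64(42.814883661680526)) (np.float64(2.287668280840369), array([585.02258301,   9.06891727]), 43.39764404296875, 13974.5)
```

View pics/w13.png

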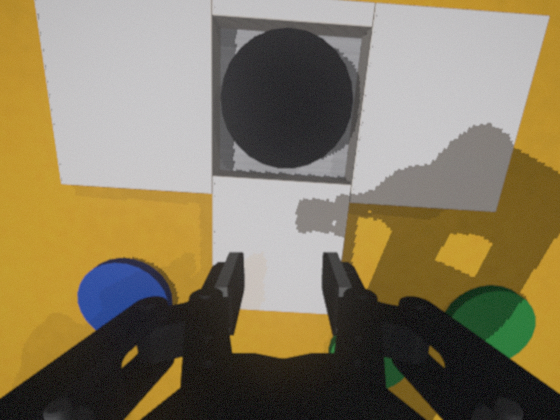

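Black at (288,97) is centred to about 2 mm, with no rose or cork visible around it. Final check: clear the arm and look for any rose or cork pixels from side, top and a more overhead wrist view.

Emit:
move_arm(commands=[-20,-6,20,0,-25,-7,25,0,-25,-7,25,0,-25,-7,25,0,0,0,0,0])

```text
time_s: 21.8
eef_pos: [0.4003, -0.0399, 0.2128]
tcp_rot: [-1.34, 1.005, -0.979]
ft_force: [0.4, -0.2, -0.1]
grip_width: 0.0404
```

Run:
```python
from h import *
jaw()
im=[]
for n in("wrist","side"):
    a,m=look(n,"f"+n); M=masks(a); u,v=proj(m,[.584,.008,.045]).round().astype(int);r=90 if n=="wrist" else 35
    y0,x0=max(v-r,0),max(u-r,0)
    print(n,(u,v),{k:int(M[k][y0:v+r,x0:u+r].sum()) for k in M},black(a,m,.055) if n=="wrist" else disc(a,m,"black",(.584,.008),.055))
    im.append(cv2.resize(a[y0:v+r,x0:u+r],(390,390),interpolation=2))
cv2.imwrite("pics/fin.png",cv2.cvtColor(np.hstack(im),cv2.COLOR_RGB2BGR))
```

```text
tcp [400.3 -39.9 212.8] jaw -73.3 F [ 0.4 -0.2 -0.1] w 40.4 t 21.8
wrist (np.int64(293), np.int64(-20)) {'rose': 102, 'cork': 195, 'black': 2295} (array([ 449.23623976, -215.04366209]), np.float64(33.22827126299877))
side (np.int64(313), np.int64(212)) {'rose': 68, 'cork': 89, 'black': 124} (np.float64(316.39846957968365), array([899.47290039, -16.18347931]), 145.52691650390625, 956.0)
```

View pics/fin.png

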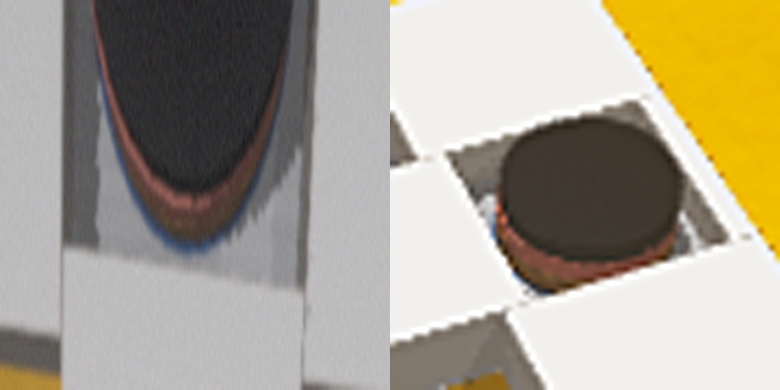

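All three layers line up: black over rose over cork, with the blue ring showing evenly around the cork. Handing in.

```bash
python3 -c "
from station import *
print(sign_off())"
```

```text
the job is handed in; nothing more can be done
None
```

The three-layer base is built on the plate in the order asked: cork, rose-gold, then graphite-black. I handed it in at about 21.8 s with the arm clear of everything.

- **Cork:** slid onto the plate and measured within 1 mm of the ring centre. I then pressed it until its top was about 2 mm below the deck, with about 5 N read during the press.
- **Rose-gold:** on the first push the fingertips rode up onto the disc with about 9 N on the tool. It barely moved, so I backed off and pushed again lower and slower. It ended about 1 mm off centre.
- **Stop:** I pressed the stack down until the tip height read 42.9 mm against the expected 43. The force rose to 20 N there, so the plate was at its stop before black went on.
- **Black:** slid over last, about 2 mm off centre. The fingertips brushed the deck with about 8 N along the way, and I raised them.

**Last checks:** the final wrist and side views show black, rose and cork aligned, with the blue ring just showing around the cork. The last numeric fit of the black disc failed because it was cropped in one view and too small in the other. The 2 mm figure comes from the closer view just before. I did not re-measure the barrel, cone tip, sleeves or bowl; the arm never went down near them.

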